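Free the seized stopper and stopper the flask

TASK

The winged stopper has seized in the spring holder: work it loose by twisting it well to and fro (some twenty degrees each way, or more) while you pull gently, and draw it out without lifting or shifting the holder, which is only standing on the bench. Then set the stopper into the neck of the wide-necked flask, fully home with its flange on the rim, and with it in place lift the flask by its neck and stand it upright, wholly on the round cork mat, and let go. Leave the reagent bottle, the timer and the small flask where they are.

Things in the scene. Friction and masses are not known exactly. Their poses are not given: they have to be found in the camera images.
- stopper: White plastic stopper, about 120 g, 81 mm tall, seized in the holder. Origin: centre of its lower end, z up its axis. Upward from there: tapered plug, diameter 21 mm at z=0 growing to 30 mm at z=52; round flange, diameter 39, z=52 to 57; flat wing, 60 mm along x, 14 mm thick along y, z=57 to 81. It starts upright, its x within 6 degrees of the holder's x.
- wing_center (a point): Centre of the stopper's wing, 69 mm above the stopper's origin. Grip the wing across its 14 mm (fingers closing along the stopper's y); the fingertips must stay above the flange, whose top is 12 mm below this point.
- holder: Grey metal holder standing loose on rubber feet, 1.5 kg with its jaws. Base 130 mm (x) by 150 mm (y), 15 mm high; two cheeks carry a dark top plate 70 (x) by 104 (y) mm, upper face at z=70, with a 33 mm hole in its centre in which the stopper stands, flange on the plate, lower end 18 mm above the bench. Origin: centre of the underside, z up.
- bore_mouth (a point): Centre of the holder's hole, on the plate's upper face. Below it two spring jaws stick to the plug: a straight pull needs over 18 N and lifts the holder. While it turns little pull is needed: 3 mm of rise per 0.9 rad turned takes about 5 N; the turning takes 0.3 N m. Risen 25 mm the plug is out of the jaws; risen 55 mm it is clear of the plate.
- flask: The larger, wide-necked of the two cone-shaped clear glass flasks, 250 g, upright. Origin: centre of the underside, z up. Height 125 mm, base diameter 84; neck z=80 to 125, outside diameter 43, inside 33 (about 1.5 mm to spare round the plug's thickest part). With the stopper home its flange lies on the rim, its origin 73 mm above the flask's.
- neck_mouth (a point): Centre of the flask's rim, 125 mm above the flask's origin. To carry the stoppered flask, fingers that close across the wing's 14 mm can straddle wing and flange and grip the neck 5 to 35 mm below the rim; the wing's top is 29 mm above the rim.
- mat: Round cork mat lying fixed on the bench, diameter 120 mm, 6 mm thick. Origin: centre of its underside.
- reagent_bottle: Bystander: capped reagent bottle, diameter 60 mm, 122 mm tall. Origin: centre of its underside.
- timer: Bystander: grey bench timer, 40 x 70 mm, 59 mm tall. Origin: centre of its underside.
- small_flask: Bystander: smaller narrow-necked conical flask, base diameter 77 mm, 113 mm tall. Origin: centre of its underside.
There are look-alikes about, which are no part of the job. What is shaped like the flask but blue is not meant.

How it is judged:
On the way, in this order (a step that is already met when the one before it is completed fails the run):
1. the stopper, still in the holder, is twisted out of its starting angle, at least 12 degrees from the holder's x axis (angle between the x axis of stopper and the x axis of holder, either way round above 0.21 rad and z of stopper in the frame of holder below 0.05 m), for 0.02 s.
2. it is twisted back through the middle (within 5 degrees of the holder's x axis), still in the holder (angle between the x axis of stopper and the x axis of holder, either way round below 0.09 rad and z of stopper in the frame of holder below 0.05 m), for 0.02 s.
3. it is twisted out again, to either side, by at least 12 degrees, still in the holder (all of step 1), for 0.02 s.
4. the stopper is drawn clear out of the holder (z of stopper in the frame of holder above 0.072 m), for 0.1 s.
5. the stopper is fully home in the neck of the flask, which stands upright on the bench (horizontal distance between stopper and flask below 0.006 m and z of stopper in the frame of flask between 0.068 and 0.077 m and angle between the z axis of stopper and the z axis of flask, either way round below 0.08 rad and angle between flask's own z axis and vertical below 0.05 rad and height (world z) of flask below 0.01 m), for 0.2 s.
6. the flask is lifted off the bench with the stopper home in it (horizontal distance between stopper and flask below 0.006 m and z of stopper in the frame of flask between 0.068 and 0.077 m and angle between the z axis of stopper and the z axis of flask, either way round below 0.08 rad and height (world z) of flask above 0.02 m), for 0.1 s.
At the end, for the whole second after the job is handed in: The flask stands upright (within 3 degrees) and at rest on the cork mat, its centre within 20 mm of the mat's, so wholly on it; the stopper is fully home in its neck (flange within 4 mm of the rim, upright in the neck within 4.5 degrees); the holder stands on the bench; everything is let go (horizontal distance between stopper and flask below 0.006 m and z of stopper in the frame of flask between 0.068 and 0.077 m and angle between the z axis of stopper and the z axis of flask, either way round below 0.08 rad and horizontal distance between flask and mat below 0.02 m and height (world z) of flask between 0.003 and 0.009 m and angle between flask's own z axis and vertical below 0.05 rad and linear speed of each of flask, stopper below 0.02 m/s and height (world z) of holder below 0.005 m); the robot touches nothing.
It fails at once if the holder is lifted (more than 8 mm), tipped (more than 5 degrees) or shifted (more than 40 mm) (height (world z) of holder above 0.008 m or angle between holder's own z axis and vertical above 0.09 rad or distance of holder from where it was at the start of the episode above 0.04 m).
It fails at once if the flask is tipped by more than 25 degrees (angle between flask's own z axis and vertical above 0.44 rad).
It fails at once if the reagent bottle is moved more than 30 mm or knocked over (distance of reagent_bottle from where it was at the start of the episode above 0.03 m or angle between reagent_bottle's own z axis and vertical above 0.35 rad).
It fails at once if the timer is moved more than 30 mm or knocked over (distance of timer from where it was at the start of the episode above 0.03 m or angle between timer's own z axis and vertical above 0.35 rad).
It fails at once if the small flask is moved more than 30 mm or knocked over (distance of small_flask from where it was at the start of the episode above 0.03 m or angle between small_flask's own z axis and vertical above 0.35 rad).
It also fails if it takes over 72 s, if anything falls off the work surface, if the arm or the gripper's body presses on something with over 40 N, if the wrist force passes 120 N, or if a joint passes its speed limit or range.

ROBOT

A 6-joint arm with a two-finger parallel gripper is mounted at the origin on a cart in front of the work surface, level with it; the furniture and walls round the work are solid. World frame = base frame: x ahead of the robot, y to its left, z up, the work surface at z = 0. Lengths are in m, angles in rad, forces in N, time in s.
With the tool pointing down it reaches from about 0.3 to 0.775 m from the base axis. Payload 14.6 kg.
Tool frame: the origin (TCP) lies on the mounting face of the last link; the fingertips stand 199 mm ahead of it and the grasp point (between the pads) lies 180 mm ahead of it; z points along the fingers, y is the line along which they close (so a half turn about z gives the same grasp; the last joint's range is limited). The gripper opens to 94 mm and grips with 3 to 60 N. Pads are 16 mm wide; open, the fingers measure 119 mm over their backs; the gripper's body (75 mm by 177 mm) begins 78 mm behind the grasp point.
Start: joints at [1.153, 0.3, 1.521, -0, 1.321, -0.067], TCP at [0.189, 0.516, 0.405] pointing down, gripper open.
Joint ranges: [-3.03, 3.03], [-0.79, 2.21], [0.23, 2.52], [-1.04, 4.18], [0, 3.07], [-2.55, 2.55]. Speed limits (rad/s): [2.22, 2.22, 2.57, 3.14, 3.14, 3.14].

INTERFACE

Orientations are given as [roll, pitch, yaw] about the fixed x, y, z axes, in that order (R = Rz(yaw) Ry(pitch) Rx(roll)).
In Python, from station import telemetry, cams, workorder, finder gives the robot as it stands.
- The arm moves only by the tool jog_arm, never from a script. Its argument "rows" is a list of rows, each an object with "gripper": the finger opening in m, from 0 to 0.094; "slide": the shift along the tool's x, y, z in m, a list of three; "spin": the turn about the tool's z in rad. In form: [{"gripper": gripper, "slide": [tx, ty, tz], "spin": spin}, ...]. A call has 1 to 8 rows; each row is the pose to reach, as a shift and turn from the pose commanded when the call began, along the tool's axes at that moment; what a row does not reach only later rows make up. A row lasts 1/10 s, in which the tool goes at most 50 mm and 8.59 degrees, less where a joint would pass 70% of its speed; a pose out of reach is approached as far as the arm can. A call with a gripper value outside its range is refused whole. The fingers move at their own pace and stop on an object; "squeeze" is the grip in N (left out, the last holds). Time passes only in rows, so rows that repeat a pose let the fingers close. It gives the time, the measured TCP pose, the force, the opening and the grip force at its end, in the units of the state.
- telemetry.get_obs(): the state, without advancing time (a new reading comes with each control period).
- cams.camera(name): name is "side" or "top"; returns (picture, depth): 400x640x3 uint8, red, green, blue; 400x640 float32, m along the optical axis (not along the pixel's ray), 0 where there is no reading.
- cams.camera_info(name): a dict with "camera_matrix" (3x3 intrinsics, pixels), "k1" (the pictures are not rectified: a ray, as slopes to the right and down, at radius r is drawn at 1 + k1 r^2 times it, then the intrinsics apply), "R" (3x3) and "t" (3): a world point X has camera coordinates R X + t. Camera axes: x right, y down, z forward; pixel columns grow to the right and rows downward; lengths in m; the calibration is good to about 2 mm. A picture is of the moment at which its call begins. camera_info takes no time and is no camera call.
- workorder.hand_in(): hands the job in; it is judged then, once.
Trained networks look in the newest picture that a camera, given by its name, has taken for a name from the list of things; names that differ only in an ending like _2 or _b are one class to them, and where a whole thing is asked for, a point or a joint stands for the part that bears it (a point fixed in the world has none). Each returns a list of dicts, best first, with "confidence" (0 to 1); they miss things now and then, are a little off and sometimes report something else, mostly with a low value. They report only what shows in the picture. A call takes as long as a camera call. They do not tell look-alikes from the thing itself.
- finder.find_in(target, camera): "point" ([x, y, z] in m, in world coordinates, good to about 4 mm: the middle of the surface that is visible of it).
- finder.masks_of(target, camera): "region" (400x640 bool, what is visible of it).
The state is a dict: "time_s": time; "qpos": joint angles; "joint_vel": joint speeds; "tau": joint torques, N m; "ee_pos": TCP position; "eef_rot": TCP orientation; "force": force on the tool from outside, world axes, zero at the start; "moment": the same for the moment, N m; "grip_width": finger opening in m; "grip_force": force on a finger pad.
Only numpy, scipy, OpenCV 4.12 (cv2) and the standard library are available. Lean on these libraries where they do the work, as an engineer would, in place of code of your own. Each camera call takes 0.05 s, during which the arm holds its last target. There are 200 camera calls.

## Working session

There is one attempt and no reset: what is moved stays moved. The work goes in short steps, Python scripts to look and compute and a tool call to move; the robot and the scene stay as the last step left them, time stands still between calls to the robot, and variables do not carry over. Pictures are saved under pics/ and viewed, at most 10 in all, crops included, and the job is handed in when it is done.

Besides the shell and the picture viewer there is one more tool, called after ">>>" as name(argument=value, ...), one argument or row to a line, values as JSON. jog_arm: Moves the arm, as the interface text tells. Its arguments: {"type":"object","properties":{"rows":{"type":"array","items":{"type":"object","properties":{"gripper":{"type":"number"},"slide":{"type":"array","items":{"type":"number"}},"spin":{"type":"number"}}}},"squeeze":{"type":"number"}},"required":["rows"]}

```bash
mkdir -p pics
cat > h.py <<'E'
import numpy as np, cv2
from station import telemetry, cams, workorder, finder
def cloud(name, depth):
    ci=cams.camera_info(name); K=np.array(ci["camera_matrix"]); k=ci["k1"]
    v,u=np.mgrid[0:400,0:640]
    p=cv2.undistortPoints(np.stack([u.ravel(),v.ravel()],1).astype(np.float64)[:,None],K,np.array([k,0,0,0,0.]))[:,0]
    z=depth.ravel(); X=np.c_[p*z[:,None],z]
    W=(X-np.array(ci["t"]))@np.array(ci["R"])
    W[z==0]=np.nan
    return W.reshape(400,640,3)
def project(name,P):
    ci=cams.camera_info(name);
    return cv2.projectPoints(np.array(P,float).reshape(-1,3),cv2.Rodrigues(np.array(ci["R"]))[0],np.array(ci["t"],float),np.array(ci["camera_matrix"]),np.array([ci["k1"],0,0,0,0.]))[0][:,0]
E
python3 - <<'E'
from h import *
ims=[]
for c in ("top","side"):
    im,d=cams.camera(c); np.savez(f"{c}0.npz",im=im,d=d,W=cloud(c,d))
    cv2.imwrite(f"pics/{c}0.png",im[:,:,::-1])
    for t in ("stopper","holder","flask","mat","reagent_bottle","timer","small_flask"):
        r=finder.find_in(t,c)
        for q in r: 
            p=project(c,q["point"])[0].astype(int)
            print(c,t,round(q["confidence"],2),np.round(q["point"],3),p)
print(telemetry.get_obs())
E
```

```text
top stopper 0.49 [ 0.443 -0.306  0.097] [453 239]
top stopper 0.25 [ 0.435 -0.289  0.014] [439 243]
top holder 0.92 [ 0.437 -0.289  0.013] [439 242]
top flask 0.96 [0.522 0.316 0.044] [229 217]
top flask 0.67 [0.415 0.434 0.052] [187 256]
top mat 0.83 [0.461 0.074 0.003] [315 237]
top timer 0.72 [0.636 0.061 0.062] [318 174]
top small_flask 0.86 [ 0.602 -0.266  0.048] [432 185]
side stopper 0.58 [ 0.442 -0.312  0.086] [314 272]
side holder 0.76 [ 0.434 -0.35   0.015] [313 310]
side holder 0.64 [ 0.593 -0.296  0.048] [376 277]
side holder 0.38 [ 0.441 -0.312  0.088] [313 272]
side flask 0.85 [0.518 0.309 0.052] [298 188]
side flask 0.76 [0.413 0.428 0.052] [264 178]
side mat 0.92 [0.454 0.066 0.005] [291 232]
side reagent_bottle 0.62 [0.658 0.181 0.088] [349 188]
side reagent_bottle 0.58 [0.455 0.069 0.008] [292 231]
side small_flask 0.9 [ 0.593 -0.296  0.051] [376 276]
{'time_s': 0.8, 'qpos': array([ 1.15338296e+00,  2.99874383e-01,  1.52099361e+00, -1.61052767e-05,
        1.32069221e+00, -6.66210237e-02]), 'joint_vel': array([-0.00086845, -0.00171557,  0.00035781,  0.00177141,  0.00176375,
        0.00144404]), 'tau': array([-1.73531927e-03, -5.31620622e+01, -3.52907932e+01,  7.07686110e-02,
        2.13538570e-02, -6.49648314e-05]), 'ee_pos': array([0.18901324, 0.51648984, 0.40466234]), 'eef_rot': array([3.14156132e+00, 1.77298835e-05, 2.79080430e+00]), 'force': array([-0.39632549, -0.22222998,  0.4705021 ]), 'moment': array([-0.02989163, -0.01893484,  0.01815312]), 'grip_force': 0.0, 'grip_width': 0.09380053490356247}
```

View pics/top0.png

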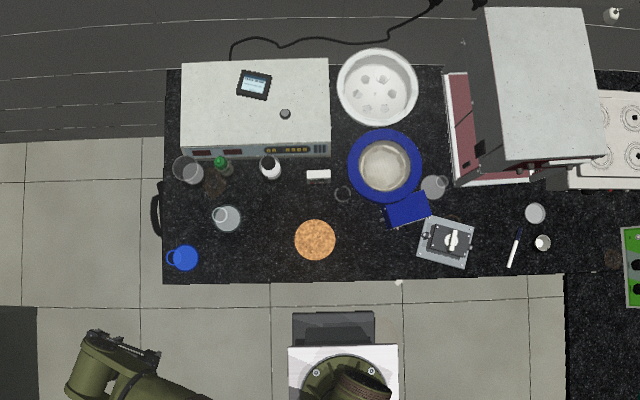

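View pics/side0.png

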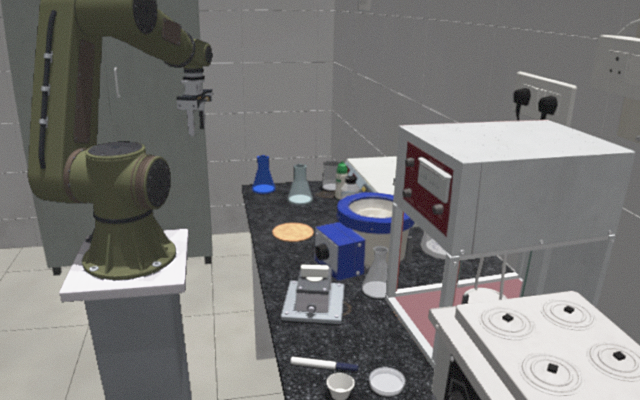

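The top view shows two candidates for the flask: clear glass at (227,217) and blue at (185,258). The clear one fits, because blue is excluded and the small flask is at (434,187). The stopper's wing is in the holder at (453,240), and the mat is at (315,240). Next I confirm with one crop and measure.

Run:
```python
from h import *
z=np.load("top0.npz"); im,W=z["im"],z["W"]
a=cv2.resize(im[190:275,165:265],None,fx=4,fy=4,interpolation=cv2.INTER_CUBIC); b=cv2.resize(im[190:275,390:490],None,fx=4,fy=4,interpolation=cv2.INTER_CUBIC)
cv2.imwrite("pics/crop.png",np.hstack([a,b])[:,:,::-1])
print("cam",[np.round(-np.array(cams.camera_info(c)["R"]).T@np.array(cams.camera_info(c)["t"]),3) for c in ("top","side")])
for c in ("top","side"):
    z=np.load(f"{c}0.npz"); W=z["W"]
    def sel(x,y,r,lo,hi):
        m=(np.hypot(W[...,0]-x,W[...,1]-y)<r)&(W[...,2]>lo)&(W[...,2]<hi); return W[m]
    for n,a in dict(wing=(.443,-.306,.06,.092,.108),plate=(.443,-.306,.08,.064,.077),base=(.443,-.306,.11,.008,.022),mat=(.461,.074,.08,.003,.012),flask=(.522,.316,.06,.112,.14),bench=(.4,.2,.05,-.02,.02),flaskall=(.522,.316,.07,.01,.2)).items():
        P=sel(*a)
        if len(P)<5: print(c,n,len(P)); continue
        r=cv2.minAreaRect((P[:,:2]*1000).astype(np.float32))
        print(c,n,len(P),"mean",np.round(P.mean(0),4),"rect",np.round(r[0],1),np.round(r[1],1),round(r[2],1))
```

```text
cam [array([0.401, 0.077, 1.408]), array([ 0.24 , -1.259,  0.644])]
top wing 111 mean [ 0.4413 -0.3028  0.0971] rect [ 441.6 -303.5] [14.9 58.8] 75.3
top plate 736 mean [ 0.4419 -0.3037  0.069 ] rect [ 441.8 -304.8] [106.3  71.3] 72.3
top base 1111 mean [ 0.4388 -0.2944  0.0135] rect [ 442.4 -304.5] [153.1 131.6] 72.7
top mat 1010 mean [0.4585 0.0753 0.0059] rect [458.6  74.3] [150.1 153.9] 32.5
top flask 101 mean [0.5236 0.3278 0.1218] rect [523.7 328.2] [39.9 40.9] 85.6
top bench 940 mean [ 0.4     0.2    -0.0012] rect [400.1 200.1] [98.4 98.5] 25.3
top flaskall 558 mean [0.5191 0.3185 0.0622] rect [521.6 323.3] [70.8 81.2] 70.9
side wing 139 mean [ 0.4428 -0.31    0.0969] rect [ 442.2 -307.9] [16.9 57.5] 76.2
side plate 554 mean [ 0.4366 -0.331   0.071 ] rect [ 441.7 -308.1] [104.1  70.1] 73.8
side base 1325 mean [ 0.44   -0.3326  0.0154] rect [ 444.3 -302.3] [166.2 128.5] 73.3
side mat 570 mean [0.4552 0.071  0.0057] rect [454.1  71.5] [137.6 120.2] 80.2
side flask 83 mean [0.5204 0.3238 0.1199] rect [520.5 326.5] [49.6 40.3] 79.7
side bench 313 mean [ 3.999e-01  1.992e-01 -2.000e-04] rect [399.1 199.9] [96.9 94.3] 42.1
side flaskall 621 mean [0.518  0.3086 0.0624] rect [517.9 317.2] [69.5 75. ] 44.6
```

View pics/crop.png

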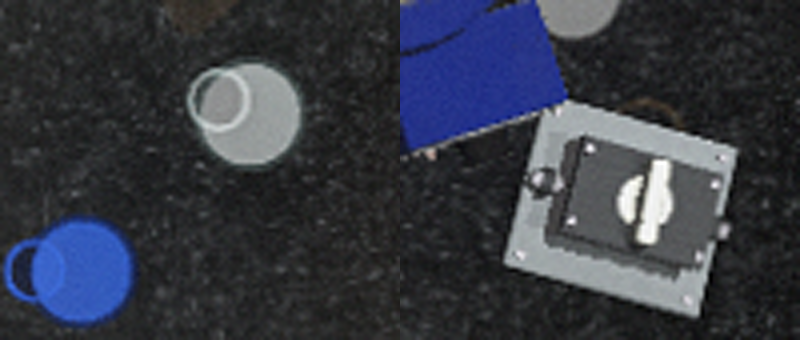

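The crop confirms it: the clear wide-necked flask's rim is at about (220,215), with the blue look-alike to its lower left. The stopper wing sits near-vertical in the holder at about (453,240). Next I check obstacle heights and refine the positions.

Run:
```python
from h import *
W=np.vstack([np.load(f"{c}0.npz")["W"].reshape(-1,3) for c in ("top","side")]); W=W[~np.isnan(W).any(1)]
W=W[W[:,0]>.3]
print("max z cells (cm): rows x, cols y .5 -> -.5")
for x in np.arange(.3,.8,.05):
    print(round(x,2),[int(100*max([0,*W[(abs(W[:,0]-x-.025)<.025)&(abs(W[:,1]-y)<.025)][:,2]])) for y in np.arange(.5,-.51,-.05)])
# mask-based fits
im,d=cams.camera("top")
z=np.load("top0.npz")
W=z["W"]
r=[q for q in finder.masks_of("mat","top")][0]["region"]; P=W[r]; print("mat",r.sum(),cv2.minEnclosingCircle((P[~np.isnan(P).any(1)][:,:2]*1000).astype(np.float32)), np.nanmean(P,0))
# rim ring ray intersection at z=.125 : fit to image by search over centre
g=cv2.Canny(im,60,140); 
dt=cv2.distanceTransform(255-g,cv2.DIST_L2,3)
def fit(R,zz,x0,y0,cam,dt,rg=.012):
    th=np.linspace(0,2*np.pi,90); best=[]
    for x in np.arange(x0-rg,x0+rg,.001):
        for y in np.arange(y0-rg,y0+rg,.001):
            p=project(cam,np.c_[x+R*np.cos(th),y+R*np.sin(th),zz+0*th]); 
            s=cv2.remap(dt,p[:,0].astype(np.float32),p[:,1].astype(np.float32),cv2.INTER_LINEAR)
            best.append((np.minimum(s,3).mean(),x,y))
    return sorted(best)[:3]
print("rim",fit(.0215,.125,.522,.327,"top",dt)); print("base",fit(.042,.002,.522,.325,"top",dt)); print("mat",fit(.06,.006,.458,.074,"top",dt))
im,d=cams.camera("side"); dt=cv2.distanceTransform(255-cv2.Canny(im,60,140),cv2.DIST_L2,3)
print("side mat",fit(.06,.006,.458,.074,"side",dt)); print("side base",fit(.042,.002,.522,.325,"side",dt)); print("side rim",fit(.0215,.125,.522,.327,"side",dt))
```

```text
max z cells (cm): rows x, cols y .5 -> -.5
0.3 [0, 0, 0, 0, 0, 0, 0, 0, 0, 0, 0, 0, 0, 0, 0, 0, 0, 0, 0, 0, 0]
0.35 [3, 12, 6, 0, 0, 0, 0, 0, 0, 0, 0, 0, 0, 0, 0, 1, 2, 7, 0, 0, 1]
0.4 [12, 12, 12, 0, 0, 0, 0, 1, 1, 1, 0, 0, 0, 0, 2, 7, 10, 7, 4, 0, 1]
0.45 [0, 1, 0, 9, 12, 0, 0, 1, 1, 1, 0, 0, 0, 11, 11, 7, 10, 7, 2, 0, 0]
0.5 [0, 0, 0, 12, 12, 0, 1, 0, 1, 1, 0, 0, 15, 15, 11, 11, 1, 1, 0, 0, 0]
0.55 [1, 0, 1, 6, 5, 0, 0, 0, 0, 0, 14, 15, 15, 15, 15, 11, 11, 35, 37, 38, 38]
0.6 [0, 9, 9, 10, 10, 0, 12, 8, 6, 6, 15, 15, 11, 15, 15, 11, 11, 41, 41, 41, 42]
0.65 [0, 9, 9, 13, 13, 8, 12, 11, 7, 6, 15, 15, 12, 15, 15, 0, 0, 41, 42, 42, 42]
0.7 [0, 11, 10, 11, 11, 11, 11, 11, 10, 11, 10, 15, 16, 15, 15, 0, 0, 42, 42, 42, 42]
0.75 [0, 11, 11, 11, 11, 11, 11, 13, 11, 11, 16, 19, 19, 19, 16, 0, 28, 42, 42, 42, 41]
mat 1379 ((457.553955078125, 76.8358154296875), 62.36425018310547) [0.4562644  0.07583685 0.00444494]
rim [(np.float32(0.3182815), np.float64(0.523), np.float64(0.328)), (np.float32(0.33599088), np.float64(0.524), np.float64(0.328)), (np.float32(0.37169564), np.float64(0.523), np.f
[... 394 characters left out ...]
8), np.float64(0.457), np.float64(0.07500000000000001))]
side mat [(np.float32(0.3923068), np.float64(0.457), np.float64(0.07500000000000001)), (np.float32(0.39572102), np.float64(0.457), np.float64(0.07400000000000001)), (np.float32(0.39783838), np.float64(0.457), np.float64(0.07600000000000001))]
side base [(np.float32(0.56495893), np.float64(0.526), np.float64(0.337)), (np.float32(0.56509805), np.float64(0.527), np.float64(0.337)), (np.float32(0.5798331), np.float64(0.528), np.float64(0.337))]
side rim [(np.float32(0.663145), np.float64(0.523), np.float64(0.325)), (np.float32(0.6682715), np.float64(0.523), np.float64(0.324)), (np.float32(0.66925704), np.float64(0.523), np.float64(0.326))]
```

>>> jog_arm(
  rows=[
    {"slide": [-0.022,-0.028,0],"spin": 0},
    {"slide": [-0.052,-0.068,0],"spin": 0},
    {"slide": [-0.08,-0.106,0],"spin": 0},
    {"slide": [-0.108,-0.144,0],"spin": 0},
    {"slide": [-0.136,-0.181,0],"spin": 0},
    {"slide": [-0.164,-0.218,0],"spin": 0},
    {"slide": [-0.192,-0.254,0],"spin": 0},
    {"slide": [-0.22,-0.29,0],"spin": 0},
  ],
)

```text
$.rows[0]: bad value
```

>>> jog_arm(
  rows=[
    {"slide": [-0.028,-0.037,0],"spin": 0},
    {"slide": [-0.056,-0.074,0],"spin": 0},
    {"slide": [-0.084,-0.111,0],"spin": 0},
    {"slide": [-0.112,-0.148,0],"spin": 0},
    {"slide": [-0.14,-0.185,0],"spin": 0},
    {"slide": [-0.168,-0.222,0],"spin": 0},
    {"slide": [-0.196,-0.259,0],"spin": 0},
    {"slide": [-0.22,-0.29,0],"spin": 0},
  ],
)

```text
$.rows[0]: bad value
```

>>> jog_arm(
  rows=[
    {"slide": [-0.025,-0.033,0],"spin": -0.03},
    {"slide": [-0.05,-0.065,0],"spin": -0.06},
    {"slide": [-0.07,-0.09,0],"spin": -0.1},
    {"slide": [-0.08,-0.104,0],"spin": -0.1},
    {"slide": [-0.08,-0.104,0],"spin": -0.1},
  ],
)

```text
$.rows[0]: bad value
```

>>> jog_arm(
  rows=[
    {"gripper": 0.09,"slide": [-0.022,-0.028,0],"spin": 0},
    {"gripper": 0.09,"slide": [-0.052,-0.068,0],"spin": 0},
    {"gripper": 0.09,"slide": [-0.08,-0.106,0],"spin": 0},
    {"gripper": 0.09,"slide": [-0.108,-0.144,0],"spin": 0},
    {"gripper": 0.09,"slide": [-0.136,-0.181,0],"spin": 0},
    {"gripper": 0.09,"slide": [-0.164,-0.218,0],"spin": 0},
    {"gripper": 0.09,"slide": [-0.192,-0.254,0],"spin": 0},
    {"gripper": 0.09,"slide": [-0.22,-0.29,0],"spin": 0},
  ],
)

```text
time_s: 1.75
ee_pos: [0.2958, 0.1668, 0.4049]
eef_rot: [3.141, 0.001, 2.791]
force: [1.5, 0.3, 1.2]
grip_width: 0.09
grip_force: 0.0
```

>>> jog_arm(
  rows=[
    {"gripper": 0.06,"slide": [-0.028,-0.037,0],"spin": 0},
    {"gripper": 0.06,"slide": [-0.056,-0.074,0],"spin": 0},
    {"gripper": 0.06,"slide": [-0.084,-0.111,0],"spin": 0},
    {"gripper": 0.06,"slide": [-0.112,-0.148,0],"spin": 0},
    {"gripper": 0.06,"slide": [-0.14,-0.185,0],"spin": 0},
    {"gripper": 0.06,"slide": [-0.168,-0.222,0],"spin": 0},
    {"gripper": 0.06,"slide": [-0.196,-0.259,0],"spin": 0},
    {"gripper": 0.06,"slide": [-0.22,-0.29,0],"spin": 0},
  ],
)

```text
time_s: 2.55
ee_pos: [0.403, -0.1818, 0.4047]
eef_rot: [-3.142, 0.0, 2.79]
force: [0.2, 1.3, 0.5]
grip_width: 0.0604
grip_force: 0.0
```

>>> jog_arm(
  rows=[
    {"gripper": 0.05,"slide": [-0.025,-0.033,0],"spin": -0.03},
    {"gripper": 0.05,"slide": [-0.05,-0.065,0],"spin": -0.06},
    {"gripper": 0.05,"slide": [-0.07,-0.09,0],"spin": -0.1},
    {"gripper": 0.05,"slide": [-0.08,-0.104,0],"spin": -0.1},
    {"gripper": 0.05,"slide": [-0.08,-0.104,0],"spin": -0.1},
  ],
)

```text
time_s: 3.05
ee_pos: [0.4424, -0.3061, 0.404]
eef_rot: [3.141, -0.001, 2.889]
force: [0.2, -0.5, -0.3]
grip_width: 0.0499
grip_force: 0.0
```

>>> jog_arm(
  rows=[
    {"gripper": 0.045,"slide": [0,0,0.025],"spin": 0},
    {"gripper": 0.045,"slide": [0,0,0.06],"spin": 0},
    {"gripper": 0.045,"slide": [0,0,0.09],"spin": 0},
    {"gripper": 0.045,"slide": [0,0,0.11],"spin": 0},
    {"gripper": 0.045,"slide": [0,0,0.12],"spin": 0},
    {"gripper": 0.045,"slide": [0,0,0.1255],"spin": 0},
    {"gripper": 0.045,"slide": [0,0,0.1255],"spin": 0},
  ],
)

```text
time_s: 3.75
ee_pos: [0.4423, -0.3043, 0.2795]
eef_rot: [-3.141, 0.0, 2.891]
force: [-0.0, 0.3, 0.2]
grip_width: 0.0449
grip_force: 0.0
```

Run:
```python
from h import *
o=telemetry.get_obs(); print(o["ee_pos"],o["force"])
im,d=cams.camera("side"); W=cloud("side",d)
cv2.imwrite("pics/side1.png",cv2.resize(im[215:335,250:390][:,:,::-1],None,fx=5,fy=5,interpolation=cv2.INTER_CUBIC))
```

```text
[ 0.44234844 -0.30428095  0.27945628] [-0.0147272   0.27522539  0.15197554]
```

View pics/side1.png

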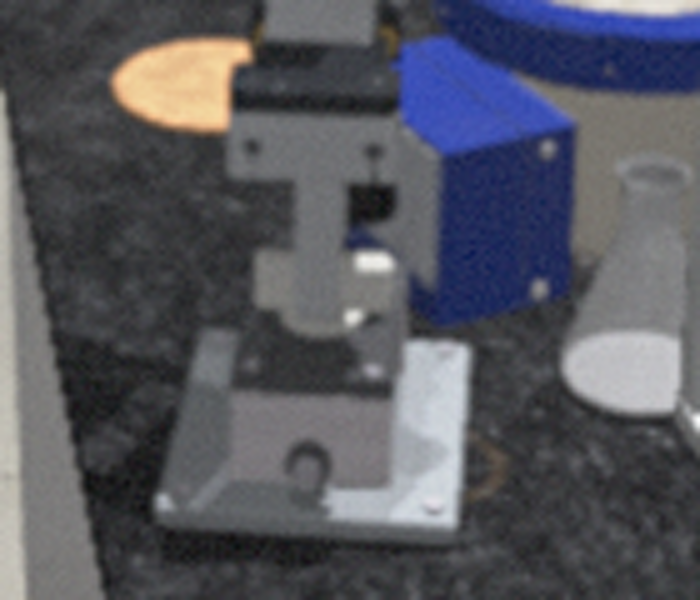

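The side crop shows the near finger at (320,260), centred in front of the white wing, with its tip just above the flange. The grasp is well placed, so I close.

>>> jog_arm(
  rows=[
    {"gripper": 0.02,"slide": [0,0,0],"spin": 0},
    {"gripper": 0.012,"slide": [0,0,0],"spin": 0},
    {"gripper": 0.005,"slide": [0,0,0],"spin": 0},
    {"gripper": 0.005,"slide": [0,0,0],"spin": 0},
    {"gripper": 0.005,"slide": [0,0,0],"spin": 0},
    {"gripper": 0.005,"slide": [0,0,0],"spin": 0},
    {"gripper": 0.005,"slide": [0,0,0],"spin": 0},
  ],
  squeeze=60,
)

```text
time_s: 4.5
ee_pos: [0.4423, -0.3047, 0.2794]
eef_rot: [-3.141, 0.001, 2.891]
force: [-0.0, -1.6, 3.5]
grip_width: 0.0135
grip_force: 60.0
```

>>> jog_arm(
  rows=[
    {"gripper": 0.005,"slide": [0,0,0],"spin": 0.08},
    {"gripper": 0.005,"slide": [0,0,-0.0003],"spin": 0.19},
    {"gripper": 0.005,"slide": [0,0,-0.0006],"spin": 0.3},
    {"gripper": 0.005,"slide": [0,0,-0.0009],"spin": 0.4},
    {"gripper": 0.005,"slide": [0,0,-0.0012],"spin": 0.5},
  ],
)

```text
time_s: 5.0
ee_pos: [0.4422, -0.3045, 0.2801]
eef_rot: [-3.141, -0.001, 2.387]
force: [-0.6, -0.2, -1.2]
grip_width: 0.0136
grip_force: 60.0
```

Run:
```python
from h import *
o=telemetry.get_obs(); print({k:np.round(o[k],3) for k in ("ee_pos","eef_rot","force","moment","qpos")})
im,d=cams.camera("top"); W=cloud("top",d)
for n,lo,hi,w in (("plate",.064,.076,.08),("base",.008,.022,.11)):
    m=(np.hypot(W[...,0]-.442,W[...,1]+.305)<w)&(W[...,2]>lo)&(W[...,2]<hi)
    print(n,cv2.minAreaRect((W[m][:,:2]*1000).astype(np.float32)),m.sum())
```

```text
{'ee_pos': array([ 0.442, -0.304,  0.28 ]), 'eef_rot': array([-3.141e+00, -1.000e-03,  2.387e+00]), 'force': array([-0.647, -0.188, -1.249]), 'moment': array([-0.116,  0.18 ,  0.282]), 'qpos': array([-0.671,  0.408,  1.686, -0.   ,  1.048, -1.487])}
plate ((450.43524169921875, -277.82330322265625), (49.578067779541016, 75.2762680053711), 64.49674224853516) 237
base ((450.276611328125, -277.71063232421875), (97.4307861328125, 130.32614135742188), 72.30913543701172) 594
```

>>> jog_arm(
  rows=[
    {"gripper": 0.005,"slide": [0,0,0],"spin": -0.08},
    {"gripper": 0.005,"slide": [0,0,-0.0004],"spin": -0.19},
    {"gripper": 0.005,"slide": [0,0,-0.0008],"spin": -0.31},
    {"gripper": 0.005,"slide": [0,0,-0.0012],"spin": -0.43},
    {"gripper": 0.005,"slide": [0,0,-0.0016],"spin": -0.55},
    {"gripper": 0.005,"slide": [0,0,-0.002],"spin": -0.67},
    {"gripper": 0.005,"slide": [0,0,-0.0024],"spin": -0.79},
    {"gripper": 0.005,"slide": [0,0,-0.0028],"spin": -0.9},
  ],
)

```text
time_s: 5.85
ee_pos: [0.4422, -0.3046, 0.2828]
eef_rot: [3.142, -0.0, -2.986]
force: [1.3, -3.4, -2.9]
grip_width: 0.0136
grip_force: 60.0
```

>>> jog_arm(
  rows=[
    {"gripper": 0.005,"slide": [0,0,0],"spin": 0.08},
    {"gripper": 0.005,"slide": [0,0,-0.0004],"spin": 0.19},
    {"gripper": 0.005,"slide": [0,0,-0.0008],"spin": 0.31},
    {"gripper": 0.005,"slide": [0,0,-0.0012],"spin": 0.43},
    {"gripper": 0.005,"slide": [0,0,-0.0016],"spin": 0.55},
    {"gripper": 0.005,"slide": [0,0,-0.002],"spin": 0.67},
    {"gripper": 0.005,"slide": [0,0,-0.0024],"spin": 0.79},
    {"gripper": 0.005,"slide": [0,0,-0.0028],"spin": 0.9},
  ],
)

```text
time_s: 6.65
ee_pos: [0.4422, -0.3044, 0.2854]
eef_rot: [-3.141, -0.001, 2.388]
force: [0.2, -0.6, -2.8]
grip_width: 0.0134
grip_force: 60.0
```

Run:
```python
from h import *
im,d=cams.camera("side"); o=telemetry.get_obs(); print({k:np.round(o[k],3) for k in ("time_s","ee_pos","eef_rot","force","moment","qpos")})
W=cloud("side",d); 
for n,lo,hi,w in (("plate",.064,.078,.08),("base",.008,.022,.11)):
    m=(np.hypot(W[...,0]-.442,W[...,1]+.305)<w)&(W[...,2]>lo)&(W[...,2]<hi); print(n,cv2.minAreaRect((W[m][:,:2]*1000).astype(np.float32)),m.sum(),np.median(W[m][:,2]))
cv2.imwrite("pics/side2.png",cv2.resize(im[215:335,250:390][:,:,::-1],None,fx=5,fy=5,interpolation=cv2.INTER_CUBIC))
```

```text
{'time_s': np.float64(6.7), 'ee_pos': array([ 0.442, -0.304,  0.285]), 'eef_rot': array([-3.141e+00, -1.000e-03,  2.382e+00]), 'force': array([-0.942, -0.606, -2.516]), 'moment': array([-0.159,  0.303, -0.035]), 'qpos': array([-0.671,  0.401,  1.682, -0.   ,  1.06 , -1.482])}
plate ((441.52923583984375, -308.8573913574219), (105.39987182617188, 70.09989166259766), 73.64356994628906) 560 0.07096973909843646
base ((444.3880615234375, -303.33062744140625), (161.07846069335938, 128.5980224609375), 72.93891906738281) 1323 0.015772276235772785
```

View pics/side2.png

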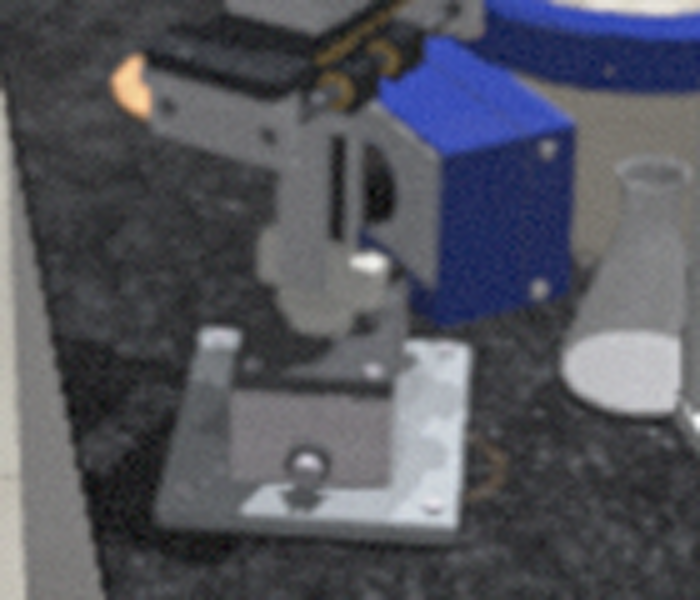

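The side crop shows the gripper and wing turned, the flange visible at (320,310) and raised off the plate, and the holder unmoved. I continue with slightly larger rises.

>>> jog_arm(
  rows=[
    {"gripper": 0.005,"slide": [0,0,0],"spin": -0.08},
    {"gripper": 0.005,"slide": [0,0,-0.0005],"spin": -0.19},
    {"gripper": 0.005,"slide": [0,0,-0.001],"spin": -0.31},
    {"gripper": 0.005,"slide": [0,0,-0.0015],"spin": -0.43},
    {"gripper": 0.005,"slide": [0,0,-0.002],"spin": -0.55},
    {"gripper": 0.005,"slide": [0,0,-0.0025],"spin": -0.67},
    {"gripper": 0.005,"slide": [0,0,-0.003],"spin": -0.79},
    {"gripper": 0.005,"slide": [0,0,-0.0035],"spin": -0.9},
  ],
)

```text
time_s: 7.5
ee_pos: [0.4422, -0.3047, 0.289]
eef_rot: [-3.141, -0.0, -2.984]
force: [-0.8, -4.9, -4.5]
grip_width: 0.0136
grip_force: 60.0
```

>>> jog_arm(
  rows=[
    {"gripper": 0.005,"slide": [0,0,0],"spin": 0.08},
    {"gripper": 0.005,"slide": [0,0,-0.0005],"spin": 0.19},
    {"gripper": 0.005,"slide": [0,0,-0.001],"spin": 0.31},
    {"gripper": 0.005,"slide": [0,0,-0.0015],"spin": 0.43},
    {"gripper": 0.005,"slide": [0,0,-0.002],"spin": 0.55},
    {"gripper": 0.005,"slide": [0,0,-0.0025],"spin": 0.67},
    {"gripper": 0.005,"slide": [0,0,-0.003],"spin": 0.79},
    {"gripper": 0.005,"slide": [0,0,-0.0035],"spin": 0.9},
  ],
)

```text
time_s: 8.3
ee_pos: [0.4421, -0.3044, 0.2923]
eef_rot: [-3.141, -0.001, 2.39]
force: [0.1, 0.3, -6.4]
grip_width: 0.0135
grip_force: 60.0
```

>>> jog_arm(
  rows=[
    {"gripper": 0.005,"slide": [0,0,0],"spin": -0.08},
    {"gripper": 0.005,"slide": [0,0,-0.0005],"spin": -0.19},
    {"gripper": 0.005,"slide": [0,0,-0.001],"spin": -0.31},
    {"gripper": 0.005,"slide": [0,0,-0.0015],"spin": -0.43},
    {"gripper": 0.005,"slide": [0,0,-0.002],"spin": -0.55},
    {"gripper": 0.005,"slide": [0,0,-0.0025],"spin": -0.67},
    {"gripper": 0.005,"slide": [0,0,-0.003],"spin": -0.79},
    {"gripper": 0.005,"slide": [0,0,-0.0035],"spin": -0.9},
  ],
)

```text
time_s: 9.1
ee_pos: [0.4422, -0.3049, 0.296]
eef_rot: [-3.141, -0.0, -2.984]
force: [-0.0, -6.8, -6.6]
grip_width: 0.0132
grip_force: 60.1
```

>>> jog_arm(
  rows=[
    {"gripper": 0.005,"slide": [0,0,0],"spin": 0.08},
    {"gripper": 0.005,"slide": [0,0,-0.0005],"spin": 0.19},
    {"gripper": 0.005,"slide": [0,0,-0.001],"spin": 0.31},
    {"gripper": 0.005,"slide": [0,0,-0.0015],"spin": 0.43},
    {"gripper": 0.005,"slide": [0,0,-0.002],"spin": 0.55},
    {"gripper": 0.005,"slide": [0,0,-0.0025],"spin": 0.67},
    {"gripper": 0.005,"slide": [0,0,-0.003],"spin": 0.79},
    {"gripper": 0.005,"slide": [0,0,-0.0035],"spin": 0.9},
  ],
)

```text
time_s: 9.9
ee_pos: [0.442, -0.3045, 0.2991]
eef_rot: [-3.141, -0.002, 2.39]
force: [-1.5, -2.0, -7.8]
grip_width: 0.0134
grip_force: 60.0
```

>>> jog_arm(
  rows=[
    {"gripper": 0.005,"slide": [0,0,0],"spin": -0.08},
    {"gripper": 0.005,"slide": [0,0,-0.0005],"spin": -0.19},
    {"gripper": 0.005,"slide": [0,0,-0.001],"spin": -0.31},
    {"gripper": 0.005,"slide": [0,0,-0.0015],"spin": -0.43},
    {"gripper": 0.005,"slide": [0,0,-0.002],"spin": -0.55},
    {"gripper": 0.005,"slide": [0,0,-0.0025],"spin": -0.67},
    {"gripper": 0.005,"slide": [0,0,-0.003],"spin": -0.79},
    {"gripper": 0.005,"slide": [0,0,-0.0035],"spin": -0.9},
  ],
)

```text
time_s: 10.7
ee_pos: [0.4421, -0.3049, 0.3029]
eef_rot: [-3.141, -0.001, -2.984]
force: [0.4, -7.2, -7.2]
grip_width: 0.0134
grip_force: 60.1
```

>>> jog_arm(
  rows=[
    {"gripper": 0.005,"slide": [0,0,0],"spin": 0.08},
    {"gripper": 0.005,"slide": [0,0,-0.0005],"spin": 0.19},
    {"gripper": 0.005,"slide": [0,0,-0.001],"spin": 0.31},
    {"gripper": 0.005,"slide": [0,0,-0.0015],"spin": 0.43},
    {"gripper": 0.005,"slide": [0,0,-0.002],"spin": 0.55},
    {"gripper": 0.005,"slide": [0,0,-0.0025],"spin": 0.67},
    {"gripper": 0.005,"slide": [0,0,-0.003],"spin": 0.79},
    {"gripper": 0.005,"slide": [0,0,-0.0035],"spin": 0.9},
  ],
)

```text
time_s: 11.5
ee_pos: [0.4423, -0.3044, 0.3067]
eef_rot: [3.141, -0.001, 2.39]
force: [-0.3, -0.2, -1.7]
grip_width: 0.0131
grip_force: 60.0
```

>>> jog_arm(
  rows=[
    {"gripper": 0.005,"slide": [0,0,-0.003],"spin": -0.08},
    {"gripper": 0.005,"slide": [0,0,-0.006],"spin": -0.16},
    {"gripper": 0.005,"slide": [0,0,-0.012],"spin": -0.2},
    {"gripper": 0.005,"slide": [0,0,-0.02],"spin": -0.2},
  ],
)

```text
time_s: 11.9
ee_pos: [0.4422, -0.3044, 0.3268]
eef_rot: [3.141, -0.001, 2.595]
force: [0.6, 0.6, -1.2]
grip_width: 0.0135
grip_force: 60.0
```

>>> jog_arm(
  rows=[
    {"gripper": 0.005,"slide": [0,0,-0.01],"spin": 0},
    {"gripper": 0.005,"slide": [0,0,-0.025],"spin": 0},
    {"gripper": 0.005,"slide": [0,0,-0.045],"spin": 0},
    {"gripper": 0.005,"slide": [0,0,-0.065],"spin": 0},
    {"gripper": 0.005,"slide": [0,0,-0.08],"spin": 0},
    {"gripper": 0.005,"slide": [0,0,-0.09],"spin": 0},
    {"gripper": 0.005,"slide": [0,0,-0.09],"spin": 0},
  ],
)

```text
time_s: 12.6
ee_pos: [0.4423, -0.3045, 0.4184]
eef_rot: [-3.141, 0.002, 2.591]
force: [-0.4, 0.2, -1.1]
grip_width: 0.0134
grip_force: 60.0
```

Run:
```python
from h import *
im,d=cams.camera("side"); o=telemetry.get_obs(); print({k:np.round(o[k],4) for k in ("time_s","ee_pos","eef_rot","force","qpos")})
W=cloud("side",d); 
for n,lo,hi,w in (("plate",.064,.078,.08),("base",.008,.022,.11)):
    m=(np.hypot(W[...,0]-.442,W[...,1]+.305)<w)&(W[...,2]>lo)&(W[...,2]<hi); print(n,cv2.minAreaRect((W[m][:,:2]*1000).astype(np.float32)),m.sum(),np.median(W[m][:,2]))
cv2.imwrite("pics/side3.png",cv2.resize(im[170:330,230:400][:,:,::-1],None,fx=3.7,fy=3.7,interpolation=cv2.INTER_CUBIC))
```

```text
{'time_s': np.float64(12.65), 'ee_pos': array([ 0.4422, -0.3045,  0.4172]), 'eef_rot': array([-3.1415e+00,  6.0000e-04,  2.5909e+00]), 'force': array([ 0.0382,  0.0743, -1.6227]), 'qpos': array([-0.6712,  0.2609,  1.5413,  0.    ,  1.3388, -1.6913])}
plate ((441.8977966308594, -306.27606201171875), (110.68531799316406, 70.56856536865234), 73.11831665039062) 776 0.07035669164007269
base ((444.30157470703125, -300.8663635253906), (169.37826538085938, 128.89089965820312), 73.50701141357422) 1325 0.015654623842132336
```

View pics/side3.png

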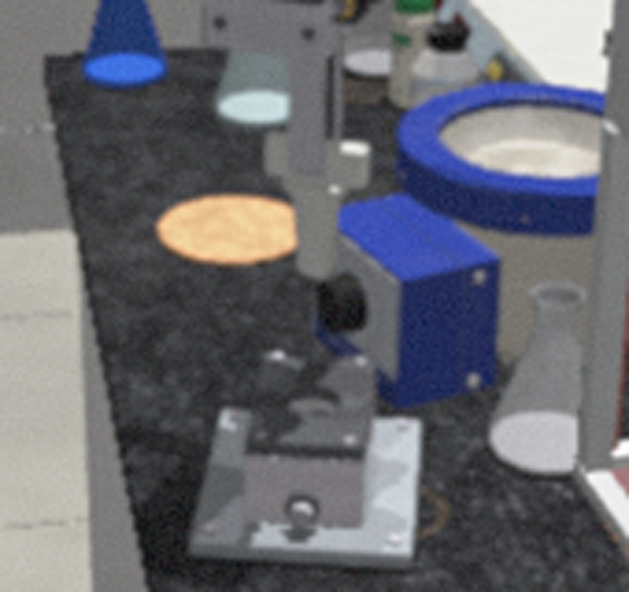

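The side crop shows the stopper drawn clear and upright below the fingers, with its plug end at (318,270), and the holder empty and in place. Next I measure its offset in the grip and work out the transfer.

Run:
```python
from h import *
im,d=cams.camera("side"); o=telemetry.get_obs(); e=o["ee_pos"]; print(e)
W=cloud("side",d)
m=(np.hypot(W[...,0]-.442,W[...,1]+.305)<.04)&(W[...,2]>.15)&(W[...,2]<.212)
for lo in np.arange(.15,.215,.01):
    k=m&(W[...,2]>=lo)&(W[...,2]<lo+.01)
    if k.sum(): 
        P=W[k]; print(round(lo,3),k.sum(),np.round([P[:,0].min(),P[:,0].max(),P[:,1].min(),P[:,1].max()],4), "fit centre", end=" ")
        # circle fit
        A=np.c_[2*P[:,:2],np.ones(len(P))]; s=np.linalg.lstsq(A,(P[:,:2]**2).sum(1),rcond=None)[0]; print(np.round(s[:2],4),round(np.sqrt(s[2]+s[0]**2+s[1]**2),4))
y=o["eef_rot"][2]
D=np.array([.523,.327])-e[:2]; print("tool delta",D@[np.cos(y),np.sin(y)],D@[np.sin(y),-np.cos(y)])
```

```text
[ 0.44222016 -0.30448083  0.41648177]
0.15 19 [ 0.4323  0.4529 -0.3168 -0.3055] fit centre [ 0.4423 -0.3071] 0.0091
0.16 41 [ 0.4305  0.4522 -0.3185 -0.3031] fit centre [ 0.4416 -0.3067] 0.0095
0.17 46 [ 0.431   0.4545 -0.3198 -0.3035] fit centre [ 0.4425 -0.3066] 0.0105
0.18 49 [ 0.4291  0.4535 -0.3216 -0.3074] fit centre [ 0.4422 -0.3084] 0.01
0.19 52 [ 0.4288  0.4561 -0.322  -0.3002] fit centre [ 0.4419 -0.3066] 0.0121
0.2 44 [ 0.4243  0.4585 -0.3231 -0.3037] fit centre [ 0.4418 -0.3084] 0.0129
0.21 14 [ 0.4239  0.4555 -0.3251 -0.306 ] fit centre [ 0.4396 -0.312 ] 0.0125
tool delta 0.26164658678371244 0.580374429631658
```

>>> jog_arm(
  rows=[
    {"gripper": 0.005,"slide": [0.007,0.015,-0.01],"spin": 0},
    {"gripper": 0.005,"slide": [0.02,0.045,-0.02],"spin": 0},
    {"gripper": 0.005,"slide": [0.036,0.08,-0.025],"spin": 0},
    {"gripper": 0.005,"slide": [0.054,0.12,-0.025],"spin": 0},
    {"gripper": 0.005,"slide": [0.072,0.16,-0.025],"spin": 0},
    {"gripper": 0.005,"slide": [0.09,0.2,-0.025],"spin": 0},
    {"gripper": 0.005,"slide": [0.108,0.24,-0.025],"spin": 0},
    {"gripper": 0.005,"slide": [0.126,0.28,-0.025],"spin": 0},
  ],
)

```text
time_s: 13.5
ee_pos: [0.481, 0.0025, 0.442]
eef_rot: [-3.142, -0.0, 2.591]
force: [0.3, -0.9, -1.4]
grip_width: 0.0135
grip_force: 60.0
```

>>> jog_arm(
  rows=[
    {"gripper": 0.005,"slide": [0.018,0.04,0],"spin": 0},
    {"gripper": 0.005,"slide": [0.036,0.08,0],"spin": 0},
    {"gripper": 0.005,"slide": [0.054,0.12,0],"spin": 0},
    {"gripper": 0.005,"slide": [0.072,0.16,0],"spin": 0},
    {"gripper": 0.005,"slide": [0.09,0.2,0],"spin": 0},
    {"gripper": 0.005,"slide": [0.108,0.235,0],"spin": 0},
    {"gripper": 0.005,"slide": [0.12,0.262,0],"spin": 0},
    {"gripper": 0.005,"slide": [0.128,0.28,0],"spin": 0},
  ],
)

```text
time_s: 14.3
ee_pos: [0.518, 0.3083, 0.4415]
eef_rot: [-3.141, -0.001, 2.593]
force: [0.2, -0.1, -1.0]
grip_width: 0.0135
grip_force: 60.0
```

>>> jog_arm(
  rows=[
    {"gripper": 0.005,"slide": [0.005,0.013,0],"spin": 0},
    {"gripper": 0.005,"slide": [0.008,0.02,0],"spin": 0},
    {"gripper": 0.005,"slide": [0.008,0.02,0],"spin": 0},
  ],
)

```text
time_s: 14.6
ee_pos: [0.5224, 0.3272, 0.4417]
eef_rot: [-3.141, -0.0, 2.591]
force: [0.4, 0.0, -0.8]
grip_width: 0.0132
grip_force: 60.0
```

Run:
```python
from h import *
im,d=cams.camera("side"); o=telemetry.get_obs(); e=o["ee_pos"]; print(e,o["eef_rot"],o["qpos"],o["force"])
D=np.array([.523,.3275])-e[:2];y=o["eef_rot"][2]; print("tool delta",D@[np.cos(y),np.sin(y)],D@[np.sin(y),-np.cos(y)])
# side-camera relative check: plug axis vs. rim in image
zb=e[2]-.2615; print("predicted px tool axis at plug z",project("side",[[e[0],e[1],zb],[e[0],e[1],zb+.05],[e[0],e[1],.125]]))
x0,y0=project("side",[[e[0],e[1],.16]])[0].astype(int); print(x0,y0)
cv2.imwrite("pics/side4.png",cv2.resize(im[y0-45:y0+45,x0-50:x0+50][:,:,::-1],None,fx=6.5,fy=6.5,interpolation=cv2.INTER_CUBIC))
dt=cv2.distanceTransform(255-cv2.Canny(im,40,110),cv2.DIST_L2,3); th=np.linspace(0,2*np.pi,90); b=[]
for x in np.arange(.512,.535,.001):
    for yy in np.arange(.315,.34,.001):
        p=project("side",np.c_[x+.0215*np.cos(th),yy+.0215*np.sin(th),.125+0*th]).astype(np.float32)
        b.append((np.minimum(cv2.remap(dt,p[:,0],p[:,1],1),3).mean(),x,yy))
print(sorted(b)[:3])
```

```text
[0.52251671 0.32661429 0.44185975] [-3.14122068e+00 -7.08776229e-05  2.59075359e+00] [ 4.99239146e-01  4.27089188e-01  1.26330784e+00 -1.24456111e-04
  1.45155356e+00 -5.20703306e-01] [-0.45943938  0.76495605 -1.74283428]
tool delta 5.177650392964781e-05 0.0010076546359337564
predicted px tool axis at plug z [[299.66322053 149.78803803]
 [299.72680244 135.0631161 ]
 [299.59811262 165.74851209]]
299 155
[(np.float32(0.5581986), np.float64(0.522), np.float64(0.323)), (np.float32(0.5595214), np.float64(0.522), np.float64(0.324)), (np.float32(0.561712), np.float64(0.522), np.float64(0.322))]
```

View pics/side4.png

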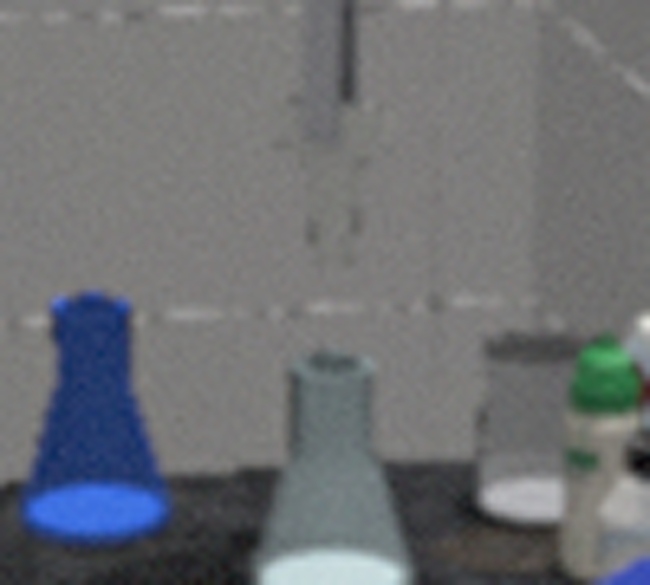

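Stopper and flask neck line up at column 333 in the crop: plug end at (333,255), rim at (333,365). Lowering.

>>> jog_arm(
  rows=[
    {"gripper": 0.005,"slide": [0,0.001,0.01],"spin": 0},
    {"gripper": 0.005,"slide": [0,0.001,0.03],"spin": 0},
    {"gripper": 0.005,"slide": [0,0.001,0.045],"spin": 0},
    {"gripper": 0.005,"slide": [0,0.001,0.055],"spin": 0},
    {"gripper": 0.005,"slide": [0,0.001,0.063],"spin": 0},
    {"gripper": 0.005,"slide": [0,0.001,0.071],"spin": 0},
    {"gripper": 0.005,"slide": [0,0.001,0.078],"spin": 0},
    {"gripper": 0.005,"slide": [0,0.001,0.085],"spin": 0},
  ],
)

```text
time_s: 15.45
ee_pos: [0.5231, 0.3276, 0.3567]
eef_rot: [3.141, 0.0, 2.591]
force: [-0.5, 0.1, -0.8]
grip_width: 0.0133
grip_force: 60.0
```

>>> jog_arm(
  rows=[
    {"gripper": 0.005,"slide": [0,0,0.004],"spin": 0},
    {"gripper": 0.005,"slide": [0,0,0.008],"spin": 0},
    {"gripper": 0.005,"slide": [0,0,0.012],"spin": 0},
    {"gripper": 0.005,"slide": [0,0,0.016],"spin": 0},
  ],
)

```text
time_s: 15.85
ee_pos: [0.5231, 0.3277, 0.3408]
eef_rot: [3.141, 0.0, 2.591]
force: [0.7, 0.4, -1.0]
grip_width: 0.0133
grip_force: 60.0
```

>>> jog_arm(
  rows=[
    {"gripper": 0.005,"slide": [0,0,0.002],"spin": 0},
    {"gripper": 0.005,"slide": [0,0,0.004],"spin": 0},
    {"gripper": 0.005,"slide": [0,0,0.0055],"spin": 0},
    {"gripper": 0.005,"slide": [0,0,0.0055],"spin": 0},
  ],
)

```text
time_s: 16.25
ee_pos: [0.5231, 0.3277, 0.3353]
eef_rot: [-3.141, -0.0, 2.591]
force: [0.5, 0.2, -1.2]
grip_width: 0.0136
grip_force: 60.0
```

>>> jog_arm(
  rows=[
    {"gripper": 0.005,"slide": [0,0,0.001],"spin": 0},
    {"gripper": 0.005,"slide": [0,0,0.001],"spin": 0},
  ],
)

```text
time_s: 16.45
ee_pos: [0.5231, 0.3277, 0.3345]
eef_rot: [3.141, 0.0, 2.591]
force: [0.0, 0.5, -1.3]
grip_width: 0.0136
grip_force: 60.0
```

>>> jog_arm(
  rows=[
    {"gripper": 0.005,"slide": [0,0,0.001],"spin": 0},
    {"gripper": 0.005,"slide": [0,0,0.001],"spin": 0},
  ],
)

```text
time_s: 16.65
ee_pos: [0.5231, 0.3277, 0.3345]
eef_rot: [3.141, 0.001, 2.591]
force: [-2.2, -1.5, 6.8]
grip_width: 0.0131
grip_force: 60.0
```

>>> jog_arm(
  rows=[
    {"gripper": 0.005,"slide": [0,0,0.001],"spin": 0},
    {"gripper": 0.005,"slide": [0,0,0.001],"spin": 0},
  ],
)

```text
time_s: 16.85
ee_pos: [0.5231, 0.3277, 0.3345]
eef_rot: [3.14, 0.001, 2.591]
force: [-5.0, -2.8, 12.7]
grip_width: 0.0134
grip_force: 60.0
```

Contact came at the predicted height, so the stopper is home. I release it, look, then straddle the neck.

>>> jog_arm(
  rows=[
    {"gripper": 0.005,"slide": [0,0,-0.002],"spin": 0},
    {"gripper": 0.03,"slide": [0,0,-0.002],"spin": 0},
    {"gripper": 0.06,"slide": [0,0,-0.002],"spin": 0},
    {"gripper": 0.094,"slide": [0,0,-0.002],"spin": 0},
    {"gripper": 0.094,"slide": [0,0,-0.002],"spin": 0},
    {"gripper": 0.094,"slide": [0,0,-0.002],"spin": 0},
    {"gripper": 0.094,"slide": [0,0,-0.002],"spin": 0},
    {"gripper": 0.094,"slide": [0,0,-0.002],"spin": 0},
  ],
)

```text
time_s: 17.65
ee_pos: [0.5231, 0.3276, 0.3344]
eef_rot: [-3.142, -0.0, 2.591]
force: [-0.6, 0.1, -0.4]
grip_width: 0.066
grip_force: 0.0
```

Run:
```python
from h import *
im,d=cams.camera("side"); o=telemetry.get_obs(); print(o["ee_pos"],o["force"],o["grip_width"])
cv2.imwrite("pics/side5.png",cv2.resize(im[120:210,250:350][:,:,::-1],None,fx=6.5,fy=6.5,interpolation=cv2.INTER_CUBIC))
```

```text
[0.5231115  0.32765062 0.33444109] [ 0.93535394  0.25833721 -0.30340463] 0.0699397795320486
```

View pics/side5.png

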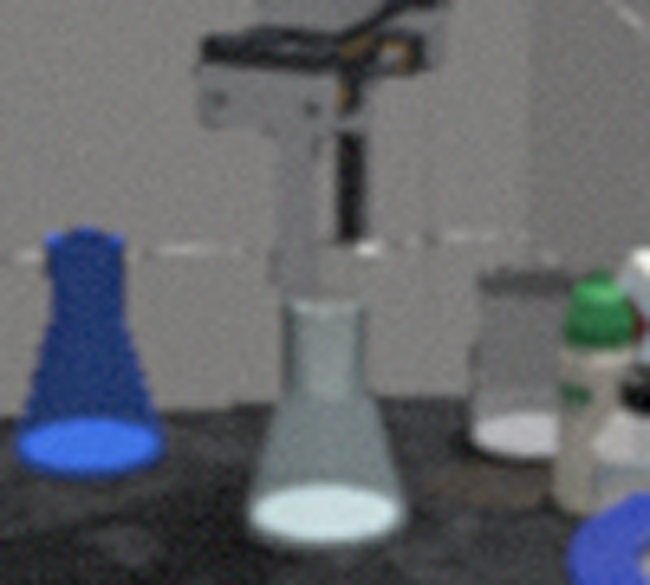

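The crop shows the flask upright at (325,400), the pale plug filling the neck at (325,330), and the fingers opening either side of the wing. I go down to the neck and grip.

>>> jog_arm(
  rows=[
    {"gripper": 0.085,"slide": [0,0,0],"spin": 0},
    {"gripper": 0.085,"slide": [0,0,0],"spin": 0},
    {"gripper": 0.085,"slide": [0,0,0.01],"spin": 0},
    {"gripper": 0.085,"slide": [0,0,0.02],"spin": 0},
    {"gripper": 0.085,"slide": [0,0,0.03],"spin": 0},
    {"gripper": 0.085,"slide": [0,0,0.04],"spin": 0},
    {"gripper": 0.085,"slide": [0,0,0.047],"spin": 0},
    {"gripper": 0.085,"slide": [0,0,0.047],"spin": 0},
  ],
)

```text
time_s: 18.5
ee_pos: [0.523, 0.3276, 0.2861]
eef_rot: [-3.14, -0.001, 2.591]
force: [0.5, 0.1, -0.2]
grip_width: 0.0848
grip_force: 0.0
```

>>> jog_arm(
  rows=[
    {"gripper": 0.06,"slide": [0,0,0],"spin": 0},
    {"gripper": 0.05,"slide": [0,0,0],"spin": 0},
    {"gripper": 0.045,"slide": [0,0,0],"spin": 0},
    {"gripper": 0.04,"slide": [0,0,0],"spin": 0},
    {"gripper": 0.035,"slide": [0,0,0],"spin": 0},
    {"gripper": 0.035,"slide": [0,0,0],"spin": 0},
    {"gripper": 0.035,"slide": [0,0,0],"spin": 0},
    {"gripper": 0.035,"slide": [0,0,0],"spin": 0},
  ],
  squeeze=40,
)

```text
time_s: 19.3
ee_pos: [0.5231, 0.3276, 0.2876]
eef_rot: [3.142, 0.0, 2.591]
force: [-0.5, 0.1, 0.9]
grip_width: 0.0426
grip_force: 40.0
```

>>> jog_arm(
  rows=[
    {"gripper": 0.035,"slide": [0,0,-0.005],"spin": 0},
    {"gripper": 0.035,"slide": [0,0,-0.015],"spin": 0},
    {"gripper": 0.035,"slide": [0,0,-0.03],"spin": 0},
    {"gripper": 0.035,"slide": [0,0,-0.04],"spin": 0},
    {"gripper": 0.035,"slide": [0,0,-0.045],"spin": 0},
    {"gripper": 0.035,"slide": [0,0,-0.045],"spin": 0},
  ],
)

```text
time_s: 19.9
ee_pos: [0.5231, 0.3277, 0.3335]
eef_rot: [3.14, 0.001, 2.591]
force: [-0.2, 0.1, -3.2]
grip_width: 0.0431
grip_force: 40.0
```

>>> jog_arm(
  rows=[
    {"gripper": 0.035,"slide": [-0.002,-0.008,0],"spin": 0},
    {"gripper": 0.035,"slide": [-0.006,-0.02,0],"spin": 0},
    {"gripper": 0.035,"slide": [-0.012,-0.04,0],"spin": 0},
    {"gripper": 0.035,"slide": [-0.019,-0.063,0],"spin": 0},
    {"gripper": 0.035,"slide": [-0.026,-0.086,0],"spin": 0},
    {"gripper": 0.035,"slide": [-0.033,-0.109,0],"spin": 0},
    {"gripper": 0.035,"slide": [-0.04,-0.132,0],"spin": 0},
    {"gripper": 0.035,"slide": [-0.047,-0.155,0],"spin": 0},
  ],
)

```text
time_s: 20.7
ee_pos: [0.4812, 0.1693, 0.3321]
eef_rot: [-3.141, -0.0, 2.59]
force: [0.7, -1.1, -2.1]
grip_width: 0.0426
grip_force: 40.0
```

>>> jog_arm(
  rows=[
    {"gripper": 0.035,"slide": [-0.007,-0.023,0],"spin": 0},
    {"gripper": 0.035,"slide": [-0.014,-0.046,0],"spin": 0},
    {"gripper": 0.035,"slide": [-0.02,-0.066,0],"spin": 0},
    {"gripper": 0.035,"slide": [-0.024,-0.08,0],"spin": 0},
    {"gripper": 0.035,"slide": [-0.027,-0.09,0],"spin": 0},
    {"gripper": 0.035,"slide": [-0.0285,-0.094,0],"spin": 0},
    {"gripper": 0.035,"slide": [-0.0285,-0.094,0],"spin": 0},
  ],
)

```text
time_s: 21.4
ee_pos: [0.4571, 0.0757, 0.3325]
eef_rot: [3.142, -0.0, 2.59]
force: [-0.9, 0.8, -2.7]
grip_width: 0.0424
grip_force: 40.0
```

Run:
```python
from h import *
im,d=cams.camera("side"); o=telemetry.get_obs(); print(o["ee_pos"],o["force"],o["grip_width"])
cv2.imwrite("pics/side6.png",cv2.resize(im[130:260,230:360][:,:,::-1],None,fx=4.5,fy=4.5,interpolation=cv2.INTER_CUBIC))
```

```text
[0.45719308 0.07611843 0.33245805] [-0.28646219  0.08975625 -3.43176515] 0.042683737091182346
```

View pics/side6.png

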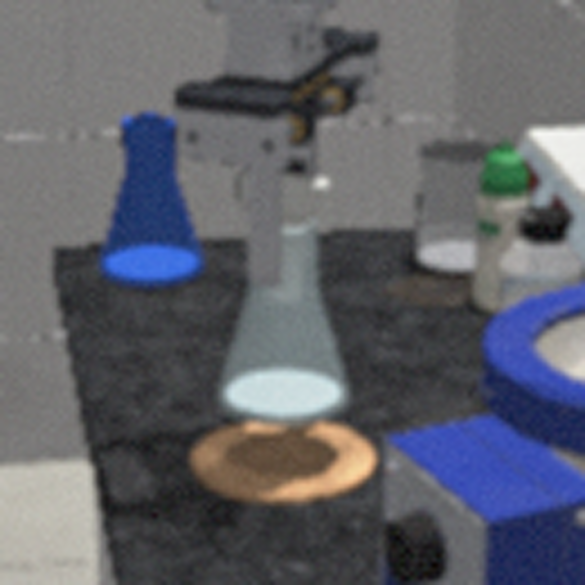

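The crop shows the stoppered flask hanging upright at (285,340) over the mat, with its shadow central on the mat at (285,455). Lowering.

>>> jog_arm(
  rows=[
    {"gripper": 0.035,"slide": [0,0,0.008],"spin": 0},
    {"gripper": 0.035,"slide": [0,0,0.018],"spin": 0},
    {"gripper": 0.035,"slide": [0,0,0.026],"spin": 0},
    {"gripper": 0.035,"slide": [0,0,0.032],"spin": 0},
    {"gripper": 0.035,"slide": [0,0,0.036],"spin": 0},
    {"gripper": 0.035,"slide": [0,0,0.0375],"spin": 0},
    {"gripper": 0.035,"slide": [0,0,0.0375],"spin": 0},
  ],
)

```text
time_s: 22.15
ee_pos: [0.4572, 0.076, 0.2949]
eef_rot: [-3.142, -0.0, 2.591]
force: [0.8, -0.7, -4.0]
grip_width: 0.0428
grip_force: 40.0
```

>>> jog_arm(
  rows=[
    {"gripper": 0.035,"slide": [0,0,0.001],"spin": 0},
    {"gripper": 0.035,"slide": [0,0,0.001],"spin": 0},
  ],
)

```text
time_s: 22.35
ee_pos: [0.4571, 0.0759, 0.2941]
eef_rot: [3.141, 0.0, 2.591]
force: [-0.2, 1.4, -2.9]
grip_width: 0.0424
grip_force: 40.0
```

>>> jog_arm(
  rows=[
    {"gripper": 0.035,"slide": [0,0,0.001],"spin": 0},
    {"gripper": 0.035,"slide": [0,0,0.001],"spin": 0},
  ],
)

```text
time_s: 22.55
ee_pos: [0.4572, 0.076, 0.2935]
eef_rot: [3.141, 0.001, 2.591]
force: [-2.2, -0.4, 4.2]
grip_width: 0.0427
grip_force: 40.0
```

>>> jog_arm(
  rows=[
    {"gripper": 0.045,"slide": [0,0,0],"spin": 0},
    {"gripper": 0.055,"slide": [0,0,0],"spin": 0},
    {"gripper": 0.075,"slide": [0,0,0],"spin": 0},
    {"gripper": 0.085,"slide": [0,0,0],"spin": 0},
    {"gripper": 0.085,"slide": [0,0,0],"spin": 0},
    {"gripper": 0.085,"slide": [0,0,0],"spin": 0},
    {"gripper": 0.085,"slide": [0,0,0],"spin": 0},
    {"gripper": 0.085,"slide": [0,0,0],"spin": 0},
  ],
)

```text
time_s: 23.35
ee_pos: [0.4571, 0.076, 0.293]
eef_rot: [3.142, 0.0, 2.591]
force: [-0.8, -0.3, 0.1]
grip_width: 0.0848
grip_force: 0.0
```

>>> jog_arm(
  rows=[
    {"gripper": 0.085,"slide": [0,0,-0.01],"spin": 0},
    {"gripper": 0.085,"slide": [0,0,-0.03],"spin": 0},
    {"gripper": 0.085,"slide": [0,0,-0.06],"spin": 0},
    {"gripper": 0.085,"slide": [0,0,-0.09],"spin": 0},
    {"gripper": 0.085,"slide": [0,0,-0.12],"spin": 0},
    {"gripper": 0.085,"slide": [0,0,-0.14],"spin": 0},
    {"gripper": 0.085,"slide": [0,0,-0.14],"spin": 0},
    {"gripper": 0.085,"slide": [0,0,-0.14],"spin": 0},
  ],
)

```text
time_s: 24.15
ee_pos: [0.4569, 0.0759, 0.4329]
eef_rot: [3.141, 0.0, 2.591]
force: [0.2, 0.0, -0.1]
grip_width: 0.0851
grip_force: 0.0
```

Run:
```python
from h import *
im,d=cams.camera("side"); o=telemetry.get_obs(); print(o["time_s"],o["ee_pos"],o["force"],o["grip_width"])
cv2.imwrite("pics/side7.png",cv2.resize(im[130:340,220:400][:,:,::-1],None,fx=2.8,fy=2.8,interpolation=cv2.INTER_CUBIC))
```

```text
24.2 [0.45694829 0.07594064 0.43223823] [-0.38225425 -0.1165163   0.23768237] 0.08484963921752528
```

View pics/side7.png

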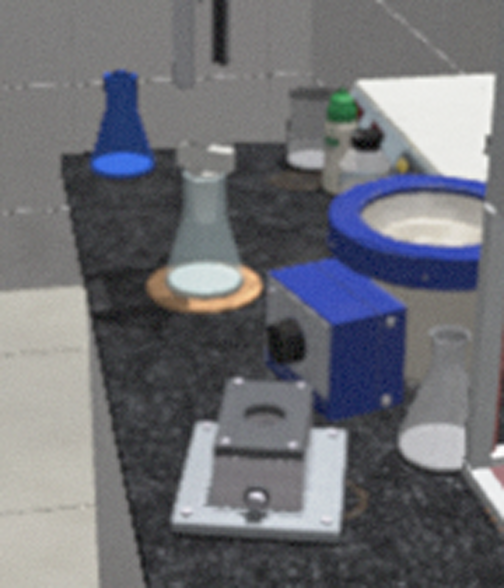

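The flask stands upright and central on the mat at (205,280), the stopper is home with its wing at (205,158), the holder is in place and the gripper is clear. Handing in.

```bash
python3 -c "
from station import workorder
print(workorder.hand_in())"
```

```text
the job is handed in; nothing more can be done
None
```

I twisted the stopper free and seated it in the wide-necked flask, stood the flask upright and central on the cork mat, let go and handed the job in at about 24 s; the hand-in call gave no verdict.

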